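# Press a pad foot home with the locking clamp

## Task

Press the metal foot home into its brass collar with the bench locking clamp: push the tall movable handle gently towards the short fixed one until the ratchet has caught on its third, last tooth. Take the hand off and leave the clamp locked by itself for two seconds, then let it go: press the movable handle down, across the plane of the scissors, until the teeth clear, and guide it outwards so that the clamp is fully open again with the foot still home. Never load the clamp with more than 20 N, and leave the pad, dial box and jar where they stand.

Things in the scene. Friction and masses are not known exactly. Their poses are not given: they have to be found in the camera images.
- clamp_base: Grey plate 120x100x14 mm, bolted down, of a stand with a steel scissor clamp lying flat (moves in a level plane). Origin: plate's underside centre, below the pivot; z up, x from pivot to jaws; handles stretch to -x, the movable one on the +y side, the fixed one on -y. The post's height differs each time and is not measured: top of the movable disc 70 to 135 mm above the bench, to be felt.
- under_open (a point): bench-level point straight below the centre of the movable handle's end when open: an upright steel disc 22 mm in diameter, 16 mm tall, flat top. A rigid bed carries the clamp (x -146 to +14, y -36 to +52 mm from the base origin); its top is 26 mm below the disc's top. To close, push the disc's outer (+y) side towards -y; spring and teeth resist with up to about 8 N
- under_locked (a point): bench-level point below the movable disc's centre when locked on the last tooth; to catch there it must first be pushed 2 mm farther, 1 mm more is a stiff stop. Release: disc's top pressed down bends the shank about 1 mm per N after 2 N; teeth clear at 4 mm (5 N), hard stop at 7 mm (9 N). Held down, it must be dragged about 20 mm back towards under_open, else it catches again on rising
- under_fixed (a point): bench-level point below the centre of the fixed handle's end: upright steel disc 22 mm in diameter, 10 mm tall, its top 8 mm lower than the movable disc's top; never moves
- under_foot (a point): bench-level point below the steel foot: a plug with a 22 mm flange lying along the base's y between the jaws, its brass collar (26 mm diameter) on its +y side; the closing jaw pushes it to +y
- handle (a joint): closing angle of the movable handle about the upright pivot, counter-clockwise from above, rad: 0 = fully open (it springs back there when free); released, it stays on the first tooth at about 0.05, the second at 0.10, the third and last at 0.15 (each catches when pushed about 0.015 farther)
- foot (a joint): how far the steel foot (a plug with a 22 mm flange, between the jaws, 55 mm beyond the pivot) has been pushed into its brass collar, m: 0 to 0.0015 at the start, 0.0075 = flange against the collar. Only the clamp's jaw should push it; friction keeps it where it is left. The last tooth drives it to 0.006 or more, the second to about 0.0035
- dome_pad: bystander: amber printing pad with a domed point, 48 mm wide, 61 mm tall, standing on a metal foot; origin at its underside centre, z up
- dial_box: bystander: flat round white box with a brass dial on top, 54 mm diameter, 19 mm tall; origin at its underside centre, z up
- jar: bystander: clear jar with a white cap, 48 mm diameter, 65 mm tall; origin at its underside centre, z up
Mind the look-alikes: they are no part of the job. There is more than one size of the clamp_base; the job needs the middle-sized.

How it is judged (in metres and radians):
On the way, in this order (a step that is already met when the one before it is completed fails the run):
1. the clamp is locked on its last tooth and the robot is not touching it, for 1.5 s (value of joint handle above 0.135 rad and contact force between each of the arm, the fingers and clamp_base below 0.2 N), for 1.5 s.
2. the clamp has been released and is open (value of joint handle below 0.02 rad), for 0.2 s.
At the end, for the whole second after the job is handed in: the foot is home in its collar (joint over 5.5 mm, at most 2 mm short of the stop), the clamp is open again (handle under 0.02 rad), and the pad, the dial box and the jar are within 20 mm of where they stood (value of joint handle below 0.02 rad and value of joint foot above 0.0055 m and distance of each of dome_pad, dial_box, jar from where it was at the start of the episode below 0.02 m); the robot touches nothing.
It fails at once if the clamp is pushed or squeezed with more than 20 N (contact force between any of the fingers, the arm and clamp_base above 20 N).
It fails at once if a bystander is knocked over or pushed away (angle between any of dome_pad, dial_box, jar's own z axis and vertical above 0.5 rad or distance of any of dome_pad, dial_box, jar from where it was at the start of the episode above 0.03 m).
It also fails if it takes over 48 s, if anything falls off the work surface, if the arm or the gripper's body presses on something with over 40 N, if the wrist force passes 120 N, or if a joint passes its speed limit or range.

## Robot

A 6-joint arm with a two-finger parallel gripper is mounted at the origin on the work surface. World frame = base frame: x ahead of the robot, y to its left, z up, the work surface at z = 0. Lengths are in m, angles in degrees, forces in N, time in s.
With the tool pointing down it reaches from about 0.25 to 0.725 m from the base axis. Payload 9.7 kg.
Tool frame: the origin (TCP) lies midway between the tips of the shut fingers; the grasp point (between the pads) lies 19 mm behind it (bot.pinch_z is the distance from the TCP to the grasp point, in m); z points along the fingers, y is the line along which they close (so a half turn about z gives the same grasp; the last joint's range is limited). The gripper opens to 85 mm and grips with 20 to 120 N. Pads are 22 mm wide; open, the fingers measure 114 mm over their backs; the gripper's body (76 mm by 85 mm) begins 54 mm behind the grasp point. The pads swing forward as they close: fully open they stand 13 mm farther back than shut.
Start: joints at [64.572, 4.979, 10.078, 95.1, 0, 90], TCP at [0.236, 0.497, 0.198] pointing down, gripper open.
Joint ranges: [-179.16, 179.16], [-48.56, 103.87], [-65.8, 70.77], [-126.05, 130.52], [-82.76, 87.17], [-180, 180]. Speed limits (degrees/s): [127.2, 127.2, 147.25, 180, 180, 180].

## Interface

Orientations are given as [roll, pitch, yaw] about the fixed x, y, z axes, in that order (R = Rz(yaw) Ry(pitch) Rx(roll)).
In Python, from workcell import sensors, camera, camera_params, ticket, bot gives the robot as it stands.
- The arm moves only by the shell command python3 -m jog 'ROWS' [FORCE]. ROWS is JSON, a list that holds one entry, the list of rows, each a list of 5 numbers: the shift along the world's x, y, z in units of 50 mm (1.0 is 50 mm), then the turn about the world's z in units of 5 degrees (1.0 is 5 degrees), then the opening, from 0 (shut) to 1 (fully open). In form: [[[tx, ty, tz, yaw, grip], ...]]. A call has 1 to 8 rows; each row shifts and turns the commanded pose from where the row before left it; what a row does not reach is not made up. A row lasts 1/10 s, in which the tool goes at most 50 mm and 8.59 degrees, less where a joint would pass 70% of its speed; a pose out of reach is approached as far as the arm can. A call is refused whole if a number of a shift passes 1 or a number of a turn 1, either way. A call with a gripper value outside its range is refused whole. The fingers move at their own pace and stop on an object; FORCE is the grip in N (left out, the last holds). Time passes only in rows, so rows that do not move let the fingers close. It gives the time, the measured TCP pose, the force, the opening and the grip force at its end, in the units of the state.
- sensors.get_obs(): the state, without advancing time (a new reading comes with each control period).
- camera(name): name is "scene" or "side" or "wrist"; returns the picture (384x512x3 uint8, blue, green, red); there is no depth.
- camera_params(name): a dict with "fx", "fy", "cx", "cy" (pixels), "T" (4x4, takes a point from camera to world coordinates); the wrist camera has in their place "tool_from_camera" (4x4, takes a point from camera to tool coordinates, whose origin is the TCP and whose axes are the flange's). Camera axes: x right, y down, z forward; pixel columns grow to the right and rows downward; lengths in m; the calibration is good to about 2 mm. The wrist camera is an equidistant fisheye: a pixel r from the principal point sees the ray r / f radians off the axis. A picture is of the moment at which its call begins: read the wrist's pose just before it. camera_params takes no time and is no camera call.
- ticket.job_done(): hands the job in; it is judged then, once.
The state is a dict: "time": time; "q": joint angles; "qd": joint speeds; "joint_efforts": joint torques, N m; "ee_pos": TCP position; "tcp_rot": TCP orientation; "wrist_force": force on the tool from outside, world axes, zero at the start; "torque": the same for the moment, N m; "opening": finger opening in m; "grasp_force": force on a finger pad.
Only numpy, scipy, OpenCV 4.12 (cv2) and the standard library are available. Lean on these libraries where they do the work, as an engineer would, in place of code of your own. Each camera call takes 0.05 s, during which the arm holds its last target. There are 200 camera calls.

## Working session

There is one attempt and no reset: what is moved stays moved. The work goes in short steps, Python scripts to look and compute and a shell command to move; the robot and the scene stay as the last step left them, time stands still between calls to the robot, and variables do not carry over. Pictures are saved under pics/ and viewed, at most 11 in all, crops included, and the job is handed in when it is done.

```bash
mkdir -p pics; ls
cat > h.py <<'E'
import numpy as np,cv2
from workcell import sensors,camera,camera_params,ticket,bot
def ray(name,u,v):
    p=camera_params(name);T=np.array(p["T"]);d=T[:3,:3]@np.array([(u-p["cx"])/p["fx"],(v-p["cy"])/p["fy"],1]);return T[:3,3],d/np.linalg.norm(d)
def onz(name,u,v,z):
    o,d=ray(name,u,v);return o+d*(z-o[2])/d[2]
def tri(a,b):
    (o,d),(p,e)=ray(*a),ray(*b);s=np.linalg.lstsq(np.c_[d,-e],p-o,rcond=None)[0]
    x,y=o+s[0]*d,p+s[1]*e;return (x+y)/2,np.linalg.norm(x-y)
def proj(name,X):
    p=camera_params(name);T=np.linalg.inv(np.array(p["T"]));c=T[:3,:3]@np.array(X)+T[:3,3];return p["fx"]*c[0]/c[2]+p["cx"],p["fy"]*c[1]/c[2]+p["cy"]
E
python3 - <<'E'
from h import *
np.set_printoptions(precision=3,suppress=True)
for n in("scene","side"):
    im=camera(n);cv2.imwrite(f"pics/{n}.png",im);p=camera_params(n);print(n,p["fx"],p["cx"],p["cy"]);print(np.array(p["T"]))
cv2.imwrite("pics/wrist.png",camera("wrist"));print(camera_params("wrist"))
a=[cv2.resize(cv2.imread(f"pics/{n}.png"),(800,600),interpolation=cv2.INTER_CUBIC) for n in("scene","side")]
for n,i in zip("ab",a): cv2.imwrite(f"pics/{n}.png",i)
print(sensors.get_obs())
E
```

```text
pics
scene 346.79373092144846 253.82390242271893 187.03749782939923
[[-0.117  0.853 -0.509  1.06 ]
 [ 0.993  0.102 -0.058  0.059]
 [ 0.003 -0.512 -0.859  0.718]
 [ 0.     0.     0.     1.   ]]
side 487.6356116328521 258.1778653021552 195.59583744106712
[[-0.961 -0.2    0.192  0.476]
 [-0.277  0.65  -0.708  0.782]
 [ 0.017 -0.733 -0.68   0.798]
 [ 0.     0.     0.     1.   ]]
{'fx': 297.3186396354542, 'fy': 297.3186396354542, 'cx': 257.7072496981936, 'cy': 190.73812491579332, 'tool_from_camera': array([[ 0.001, -0.953, -0.304,  0.079],
       [ 1.   ,  0.001,  0.001, -0.001],
       [-0.   , -0.304,  0.953, -0.176],
       [ 0.   ,  0.   ,  0.   ,  1.   ]])}
{'time': 0.15, 'q': array([64.574,  5.004, 10.044, 95.1  ,  0.   , 90.   ]), 'qd': array([ 0.102, -0.027,  0.176, -0.125,  0.069,  0.089]), 'joint_efforts': array([  0.   , -52.076,  46.505,   0.014,  -0.   ,  -0.   ]), 'ee_pos': array([0.236, 0.497, 0.197]), 'tcp_rot': array([-179.94 ,   -0.   ,  154.574]), 'wrist_force': array([ 1.163, -0.025, -0.399]), 'torque': array([ 0.038, -0.003, -0.04 ]), 'grasp_force': 0.0, 'opening': 0.08536255206794902}
```

View pics/a.png

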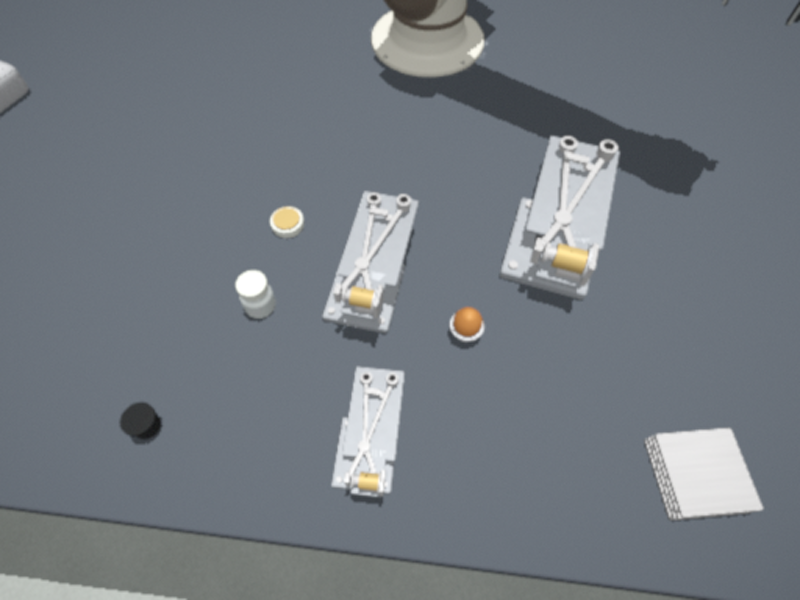

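View pics/b.png

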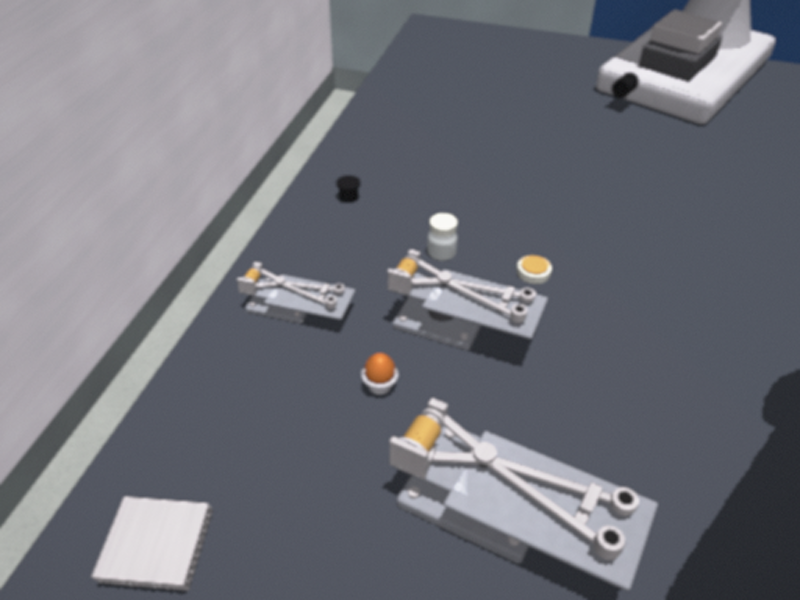

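Scene view (800 px frame) shows three look-alike clamps: large (565,215), middle (370,262) and small (368,430). I choose the middle one. Bystanders are the dial box (287,221), jar (255,293) and pad (467,323). In the side view the middle clamp is at (465,295).

Run:
```python
from h import *
s=cv2.imread("pics/scene.png")[115:215,200:275];d=cv2.imread("pics/side.png")[155:230,245:355]
s=cv2.resize(s,None,fx=5.5,fy=5.5,interpolation=cv2.INTER_CUBIC);d=cv2.resize(d,None,fx=3.5,fy=3.5,interpolation=cv2.INTER_CUBIC)
o=np.zeros((600,800,3),np.uint8);o[:s.shape[0],:s.shape[1]]=s;o[:d.shape[0],s.shape[1]:s.shape[1]+d.shape[1]]=d[:,:800-s.shape[1]]
print(s.shape,d.shape)
cv2.imwrite("pics/c.png",o)
```

```text
(550, 412, 3) (262, 385, 3)
```

View pics/c.png

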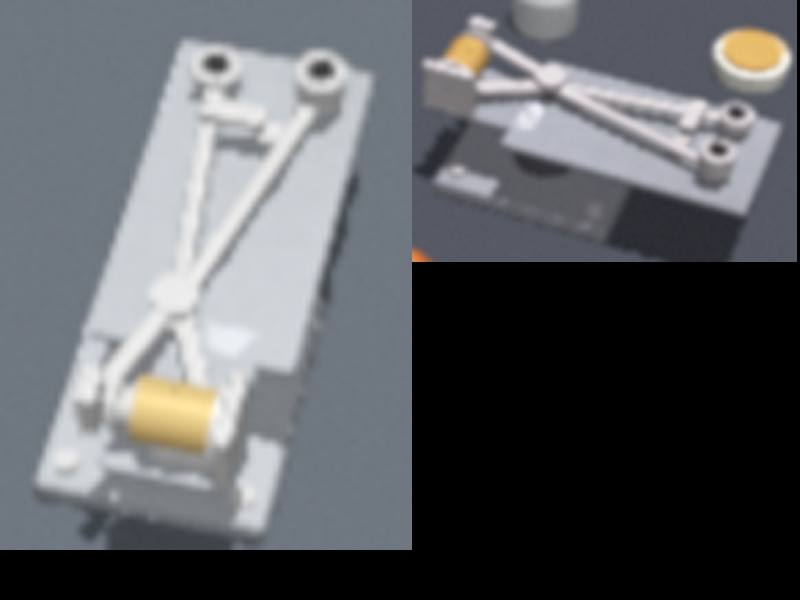

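Crop confirms the middle clamp. The tall movable disc is at scene px (258.4,127.6) and the fixed disc at (239.2,126.9). The pivot is at (231.4,168.2), and the brass collar sits on the +y side.

Run:
```python
from h import *
np.set_printoptions(precision=4,suppress=True)
P={}
for n,a,b in(("mov",(258.1,127.3),(331.8,199.0)),("fix",(238.9,126.6),(337.8,187.8)),("piv",(231.1,168.0),(284.4,176.4))):
    X,e=tri(("scene",*a),("side",*b));P[n]=X;print(n,X,e)
m,f,p=P["mov"],P["fix"],P["piv"]
print("|m-p|",np.linalg.norm((m-p)[:2]),"|f-p|",np.linalg.norm((f-p)[:2]),"m-f",np.linalg.norm((m-f)[:2]))
print("ang",np.degrees(np.arctan2(*(p-m)[1::-1])),np.degrees(np.arctan2(*(p-f)[1::-1])))
# bed corners guess via scene edges at bed top
for n,uv in(("bedTL",(200+183/5.5,115+42/5.5)),("bedTR",(200+372/5.5,115+73/5.5)),("bedBR",(200+295/5.5,115+372/5.5)),):
    print(n,onz("scene",*uv,m[2]-.026))
r=np.array([[np.cos(.15),-np.sin(.15)],[np.sin(.15),np.cos(.15)]])
L=p[:2]+r@(m-p)[:2];print("locked",L)
```

```text
mov [0.5239 0.0081 0.0889] 0.0010386319151219718
fix [ 0.5187 -0.0392  0.0806] 0.001616631174576775
piv [ 0.6403 -0.0394  0.0828] 0.0014961495814971857
|m-p| 0.1256914529254252 |f-p| 0.12159418259103351 m-f 0.04757444035395057
ang -22.209448432963047 -0.10564961795414717
bedTL [ 0.4936 -0.057   0.0629]
bedTR [0.5014 0.0292 0.0629]
bedBR [0.6606 0.0135 0.0629]
locked [ 0.5181 -0.0098]
```

```bash
R='[.37,-.57,0,.1,0]'; python3 -m jog '[[[0.37,-0.57,0,0.1,0],[0.37,-0.57,0,0.1,0],[0.37,-0.57,0,0.1,0],[0.37,-0.57,0,0.1,0],[0.37,-0.57,0,0.1,0],[0.37,-0.57,0,0.1,0],[0.37,-0.57,0,0.1,0],[0.37,-0.57,0,0.1,0]]]'; python3 -m jog '[[[0.37,-0.57,0,0.1,0],[0.37,-0.57,0,0.1,0],[0.37,-0.57,0,0.1,0],[0.37,-0.57,0,0.1,0],[0.37,-0.57,0,0.1,0],[0.37,-0.57,0,0.1,0],[0.37,-0.57,0,0.1,0],[0,0,0,0,0]]]'
```

```text
time: 0.95
ee_pos: [0.3846, 0.2674, 0.1979]
tcp_rot: [-180.0, -0.0, 158.6]
wrist_force: [-0.1, 0.4, 0.9]
opening: 0.0
grasp_force: 0.0
time: 1.75
ee_pos: [0.5149, 0.0664, 0.1971]
tcp_rot: [-179.9, -0.0, 161.9]
wrist_force: [-1.0, 0.1, 0.2]
opening: 0.0001
grasp_force: 0.0
```

```bash
python3 -m jog '[[[0.2,-0.2,0,0,0],[0.2,-0.2,-0.5,0,0],[0,0,-0.5,0,0],[0,0,-0.4,0,0],[0,0,0,0,0],[0,0,0,0,0]]]'
python3 - <<'E'
from h import *
o=sensors.get_obs();print(o['ee_pos'],o['wrist_force'])
w=camera("wrist");s=camera("scene");d=camera("side")
for n,i in zip("wsd",(w,s,d)):cv2.imwrite(f"pics/1{n}.png",i)
s=cv2.resize(s[95:195,200:300],(400,400),interpolation=cv2.INTER_CUBIC);w=cv2.resize(w[:,:],(400,300))
d=cv2.resize(d[130:230,250:350],(400,400),interpolation=cv2.INTER_CUBIC)
cv2.imwrite("pics/d.png",np.hstack([s,d]))
cv2.imwrite("pics/e.png",cv2.resize(camera("wrist"),(800,600)))
E
```

```text
time: 2.35
ee_pos: [0.5336, 0.0496, 0.1285]
tcp_rot: [-180.0, -0.0, 162.1]
wrist_force: [-0.1, 0.4, 0.4]
opening: 0.0001
grasp_force: 0.0
[0.53360679 0.04955322 0.12847441] [-0.13725247  0.44494866  0.42894767]
```

View pics/d.png

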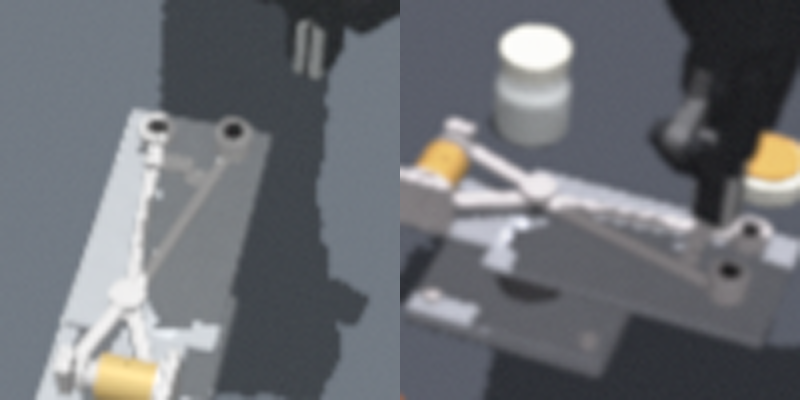

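View pics/e.png

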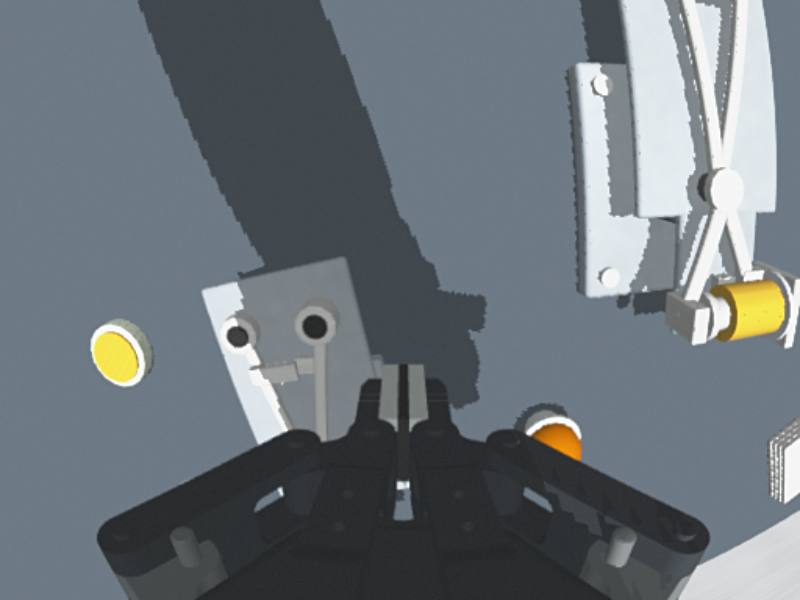

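Scene/side crops show the shut fingertips ahead of and beside the movable disc. The wrist view has the movable disc at (316,325) and the fixed one at (238,335), with fingertips at (403,367).

Run:
```python
from h import *
from scipy.spatial.transform import Rotation as Ro
p=camera_params("wrist");o=sensors.get_obs();C=np.array(p["tool_from_camera"])
R=Ro.from_euler("xyz",o["tcp_rot"],degrees=True).as_matrix()
def w(u,v,z):
    x=np.array([u-p["cx"],v-p["cy"]]);r=np.hypot(*x);t=r/p["fx"];d=np.r_[x/r*np.sin(t),np.cos(t)]
    d=R@C[:3,:3]@d;c=R@C[:3,3]+o["ee_pos"];return c+d*(z-c[2])/d[2]
k=.64
for z in(.086,.089):print(z,w(316*k,325*k,z),w(238*k,335*k,z-.008))
print("pads at tip height",w(381*k,367*k,.1285),w(426*k,367*k,.1285),w(360*k,380*k,.1285),w(446*k,380*k,.1285))
```

```text
0.086 [0.52593422 0.00538253 0.086     ] [ 0.52072642 -0.04182754  0.078     ]
0.089 [0.52501159 0.00631318 0.089     ] [ 0.51990512 -0.04030583  0.081     ]
pads at tip height [0.5390482  0.03803213 0.1285    ] [0.54488869 0.05613963 0.1285    ] [0.54226319 0.02738515 0.1285    ] [0.55359239 0.06251685 0.1285    ]
```

```bash
python3 -m jog '[[[0.09,-0.03,-0.3,0,0],[0,0,-0.3,0,0],[0,0,-0.2,0,0],[0,0,-0.1,0,0],[0,0,-0.1,0,0],[0,0,0,0,0],[0,0,0,0,0]]]';python3 -m jog '[[[-0.03,-0.1,0,0,0],[-0.03,-0.1,0,0,0],[0,0,0,0,0]]]'
```

```text
time: 3.25
ee_pos: [0.5383, 0.0477, 0.0783]
tcp_rot: [180.0, 0.0, 162.1]
wrist_force: [0.1, 0.7, 1.1]
opening: -0.0002
grasp_force: 0.0
time: 3.55
ee_pos: [0.5351, 0.037, 0.0783]
tcp_rot: [180.0, 0.0, 162.0]
wrist_force: [-0.3, 0.4, 0.1]
opening: 0.0001
grasp_force: 0.0
```

```bash
python3 -m jog '[[[-0.01,-0.04,0,0,0],[-0.01,-0.04,0,0,0],[0,0,0,0,0]]]';python3 -m jog '[[[-0.01,-0.04,0,0,0],[0,0,0,0,0]]]';python3 -m jog '[[[-0.01,-0.04,0,0,0],[0,0,0,0,0]]]'
```

```text
time: 3.85
ee_pos: [0.5341, 0.0335, 0.078]
tcp_rot: [180.0, 0.0, 162.1]
wrist_force: [0.2, 0.4, 0.4]
opening: -0.0002
grasp_force: 0.0
time: 4.05
ee_pos: [0.5336, 0.0316, 0.078]
tcp_rot: [-180.0, -0.0, 162.1]
wrist_force: [0.9, -1.1, -0.6]
opening: 0.0
grasp_force: 0.0
time: 4.25
ee_pos: [0.5331, 0.0296, 0.0779]
tcp_rot: [-180.0, -0.0, 162.1]
wrist_force: [0.8, 0.8, 0.7]
opening: 0.0004
grasp_force: 0.0
```

```bash
for i in 1; do python3 -m jog '[[[-0.01,-0.04,0,0,0],[0,0,0,0,0]]]';python3 -m jog '[[[-0.01,-0.04,0,0,0],[0,0,0,0,0]]]';python3 -m jog '[[[-0.01,-0.04,0,0,0],[0,0,0,0,0]]]'; done | grep -E 'pos|force: \['
```

```text
ee_pos: [0.5326, 0.0275, 0.078]
wrist_force: [-0.5, -0.8, -0.4]
ee_pos: [0.5321, 0.0256, 0.078]
wrist_force: [0.4, 0.5, 0.8]
ee_pos: [0.5316, 0.0235, 0.078]
wrist_force: [-0.0, 0.1, 0.6]
```

```bash
{ python3 -m jog '[[[-0.01,-0.04,0,0,0],[0,0,0,0,0]]]';python3 -m jog '[[[-0.01,-0.04,0,0,0],[0,0,0,0,0]]]';python3 -m jog '[[[-0.01,-0.04,0,0,0],[0,0,0,0,0]]]'; } | grep -E 'pos|force: \['
python3 - <<'E'
from h import *
s=camera("scene");d=camera("side")
s=cv2.resize(s[95:195,200:300],(400,400),interpolation=cv2.INTER_CUBIC)
d=cv2.resize(d[130:230,250:350],(400,400),interpolation=cv2.INTER_CUBIC)
cv2.imwrite("pics/f.png",np.hstack([s,d]))
E
```

```text
ee_pos: [0.5311, 0.0215, 0.078]
wrist_force: [0.5, 0.4, -0.8]
ee_pos: [0.5306, 0.0195, 0.078]
wrist_force: [0.6, -0.3, 0.0]
ee_pos: [0.5301, 0.0175, 0.078]
wrist_force: [-0.3, -0.4, -0.1]
```

View pics/f.png

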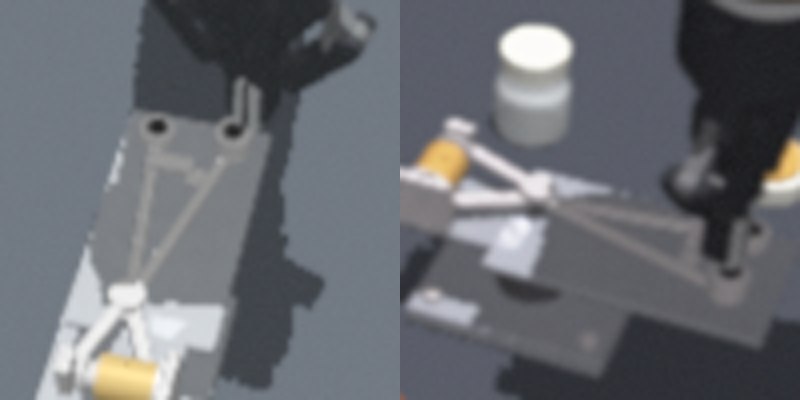

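Run:
```python
from h import *
o=sensors.get_obs();x=o["ee_pos"];print(x,o["time"])
a=proj("scene",x);b=proj("side",x)
print((a[0]-200)*4,(a[1]-95)*4,400+(b[0]-250)*4,(b[1]-130)*4)
for X in([.5245,.007,.089],[.5245,.007,.078],[.5245,.007,.07]):
  a=proj("scene",X);b=proj("side",X);print((a[0]-200)*4,(a[1]-95)*4,400+(b[0]-250)*4,(b[1]-130)*4)
```

```text
[0.53014752 0.01768873 0.07799982] 5.55
247.47687875823044 151.69415055060313 710.865223595355 299.68679451448065
230.84412663319108 130.49750103202643 727.218053147662 273.6784750729023
230.61506831537827 142.68652552909862 724.7729469062333 288.62244476412957
230.45174582690765 151.3775079474599 723.0165126572065 299.3573976006803
```

Run:
```python
from h import *
x=[.5336,.0496,.1285]
a=proj("scene",x);b=proj("side",x)
print((a[0]-200)*4,(a[1]-95)*4,400+(b[0]-250)*4,(b[1]-130)*4)
# finger tip triangulation from d.png: light pad bottoms scene (308,78), side (733,222)
print(tri(("scene",200+308/4,95+78/4),("side",250+333/4,130+222/4)))
print(tri(("scene",200+248/4,95+132/4),("side",250+338/4,130+268/4)))
s=cv2.imread("pics/f.png")
d=camera("side")[165:215,310:360];w=camera("scene")[105:155,235:285]
cv2.imwrite("pics/g.png",np.hstack([cv2.convertScaleAbs(cv2.resize(i,(400,400),interpolation=cv2.INTER_CUBIC),alpha=1.7) for i in(w,d)]))
```

```text
305.6713670629647 103.365067418352 704.3224044065637 268.1720791926949
(array([0.52798725, 0.04581685, 0.1517321 ]), np.float64(0.014204148765338574))
(array([0.5228262 , 0.0140853 , 0.09472504]), np.float64(0.01178859545000035))
```

View pics/g.png

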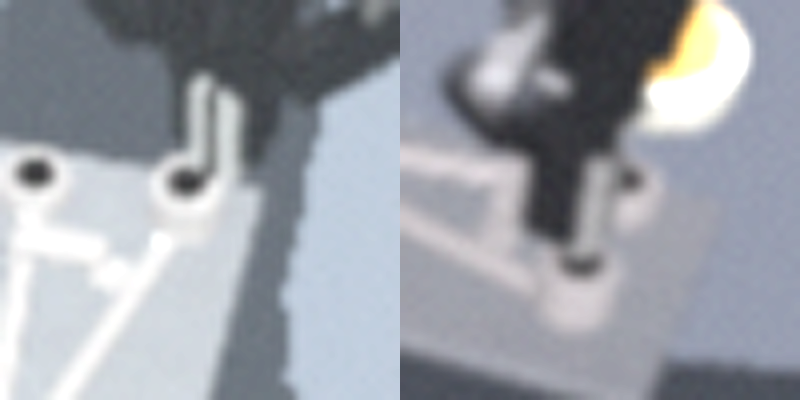

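Run:
```python
from h import *
c=np.array([.5301,.0177]);a=c+.006*np.array([.95,-.31]);b=c+.007*np.array([.31,.95])
for z in(.078,.085,.09,.095,.1,.105):print(z,np.round([*proj("scene",[*a,z]),*proj("side",[*b,z])],1))
print("seen scene 262.2 127.2 side 329 195.4; disc top", proj("side",[.5245,.007,.089]))
```

```text
0.078 [260.8 134.7 326.2 206.8]
0.085 [260.9 132.8 326.5 204.4]
0.09 [260.9 131.4 326.8 202.7]
0.095 [261.  130.  327.1 201. ]
0.1 [261.  128.6 327.3 199.3]
0.105 [261.1 127.2 327.6 197.5]
seen scene 262.2 127.2 side 329 195.4; disc top (np.float64(331.8045132869155), np.float64(198.41961876822558))
```

The close crop shows the real fingertips about 20–27 mm above the reported TCP: they are level with or above the disc top and not touching it. I'll back off, go lower, and feel.

```bash
{ python3 -m jog '[[[0.05,0.15,0,0,0],[0.05,0.15,0,0,0],[0,0,-0.1,0,0],[0,0,0,0,0]]]';python3 -m jog '[[[0,0,-0.06,0,0],[0,0,0,0,0]]]';python3 -m jog '[[[0,0,-0.06,0,0],[0,0,0,0,0]]]';python3 -m jog '[[[0,0,-0.06,0,0],[0,0,0,0,0]]]'; } | grep -E 'pos|force: \['
```

```text
ee_pos: [0.5348, 0.0331, 0.0721]
wrist_force: [-0.2, 0.3, 0.5]
ee_pos: [0.5349, 0.0326, 0.0694]
wrist_force: [-0.6, 0.6, 0.5]
ee_pos: [0.535, 0.0326, 0.0666]
wrist_force: [0.4, -0.3, -0.2]
ee_pos: [0.535, 0.0327, 0.0636]
wrist_force: [0.6, 0.5, 0.4]
```

```bash
{ python3 -m jog '[[[0,0,-0.06,0,0],[0,0,0,0,0]]]';python3 -m jog '[[[0,0,-0.06,0,0],[0,0,0,0,0]]]';python3 -m jog '[[[0,0,-0.06,0,0],[0,0,0,0,0]]]';  } | grep -E 'pos|force: \['
python3 - <<'E'
from h import *
d=camera("side")[165:215,310:360];w=camera("scene")[105:155,235:285]
cv2.imwrite("pics/i.png",np.hstack([cv2.convertScaleAbs(cv2.resize(i,(400,400),interpolation=cv2.INTER_CUBIC),alpha=1.7) for i in(w,d)]))
E
```

```text
ee_pos: [0.5349, 0.0327, 0.0605]
wrist_force: [0.7, 0.1, 0.3]
ee_pos: [0.5349, 0.0327, 0.0575]
wrist_force: [-0.1, 0.1, -0.4]
ee_pos: [0.535, 0.0327, 0.0546]
wrist_force: [-0.1, -0.0, 0.3]
```

View pics/i.png

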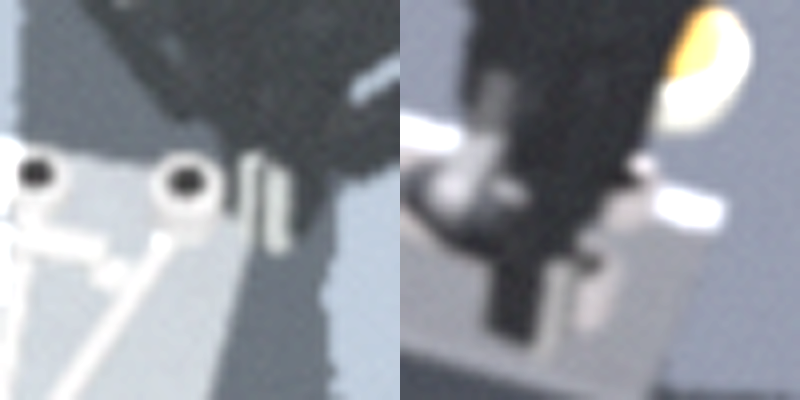

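The fingertips now sit beside the disc on its outer side, with the tip about 10 mm below its top. Pushing.

```bash
{ python3 -m jog '[[[-0.03,-0.1,0,0,0],[0,0,0,0,0]]]';python3 -m jog '[[[-0.01,-0.04,0,0,0],[0,0,0,0,0]]]';python3 -m jog '[[[-0.01,-0.04,0,0,0],[0,0,0,0,0]]]';python3 -m jog '[[[-0.01,-0.04,0,0,0],[0,0,0,0,0]]]'; } | grep -E 'pos|force: \['
```

```text
ee_pos: [0.5335, 0.0272, 0.0551]
wrist_force: [0.0, 0.4, 0.1]
ee_pos: [0.5332, 0.0255, 0.0551]
wrist_force: [-0.3, 0.3, -0.1]
ee_pos: [0.5326, 0.0235, 0.055]
wrist_force: [1.0, 0.4, -0.5]
ee_pos: [0.5322, 0.0219, 0.055]
wrist_force: [-0.3, 2.4, 0.1]
```

```bash
{ python3 -m jog '[[[-0.01,-0.04,0,0,0],[0,0,0,0,0]]]';python3 -m jog '[[[-0.01,-0.04,0,0,0],[0,0,0,0,0]]]';python3 -m jog '[[[-0.01,-0.04,0,0,0],[0,0,0,0,0]]]';python3 -m jog '[[[-0.01,-0.04,0,0,0],[0,0,0,0,0]]]'; } | grep -E 'pos|force: \['
```

```text
ee_pos: [0.5314, 0.02, 0.0549]
wrist_force: [-1.0, 4.9, 0.4]
ee_pos: [0.5307, 0.0183, 0.0548]
wrist_force: [-2.4, 5.5, -0.1]
ee_pos: [0.53, 0.0167, 0.0548]
wrist_force: [-2.8, 7.6, 0.6]
ee_pos: [0.5299, 0.0139, 0.0549]
wrist_force: [-2.3, 3.9, 0.5]
```

```bash
{ python3 -m jog '[[[-0.015,-0.04,0,0,0],[0,0,0,0,0]]]';python3 -m jog '[[[-0.015,-0.04,0,0,0],[0,0,0,0,0]]]';python3 -m jog '[[[-0.015,-0.04,0,0,0],[0,0,0,0,0]]]';python3 -m jog '[[[-0.015,-0.03,0,0,0],[0,0,0,0,0]]]'; } | grep -E 'pos|force: \['
```

```text
ee_pos: [0.5292, 0.0124, 0.0549]
wrist_force: [-0.8, 6.4, -0.0]
ee_pos: [0.5285, 0.0106, 0.0549]
wrist_force: [-0.9, 8.5, -0.8]
ee_pos: [0.5278, 0.0082, 0.0549]
wrist_force: [-0.4, 5.8, 0.1]
ee_pos: [0.5273, 0.0068, 0.0549]
wrist_force: [0.3, 7.3, -0.9]
```

```bash
{ python3 -m jog '[[[-0.01,-0.03,0,0,0],[0,0,0,0,0]]]';python3 -m jog '[[[-0.01,-0.02,0,0,0],[0,0,0,0,0]]]';python3 -m jog '[[[-0.01,-0.02,0,0,0],[0,0,0,0,0]]]'; } | grep -E 'pos|force: \['
```

```text
ee_pos: [0.5268, 0.0055, 0.055]
wrist_force: [0.1, 7.5, -1.1]
ee_pos: [0.5265, 0.0046, 0.055]
wrist_force: [2.4, 7.5, -0.6]
ee_pos: [0.5261, 0.0037, 0.055]
wrist_force: [1.2, 8.1, -1.5]
```

```bash
{ python3 -m jog '[[[0,-0.01,0,0,0],[0,0,0,0,0]]]';python3 -m jog '[[[0,-0.01,0,0,0],[0,0,0,0,0]]]'; python3 -m jog '[[[0,-0.01,0,0,0],[0,0,0,0,0]]]'; } | grep -E 'pos|force: \['
```

```text
ee_pos: [0.5259, 0.0026, 0.055]
wrist_force: [1.1, 5.1, 0.1]
ee_pos: [0.5257, 0.0021, 0.0549]
wrist_force: [-0.5, 5.1, 0.1]
ee_pos: [0.5256, 0.0016, 0.0549]
wrist_force: [-0.1, 6.1, -0.9]
```

Force dropped at the third tooth. Retreat, then wait while hovering clear.

```bash
{ python3 -m jog '[[[0.03,0.09,0,0,0],[0.06,0.2,0,0,0],[0.03,0.1,0,0,0],[0,0,0.3,0,0],[0,0,0.4,0,0],[0,0,0.3,0,0],[0,0.3,0,0,0],[0,0.3,0,0,0]]]';python3 -m jog '[[[0,0,0,0,0],[0,0,0,0,0],[0,0,0,0,0],[0,0,0,0,0],[0,0,0,0,0],[0,0,0,0,0],[0,0,0,0,0],[0,0,0,0,0]]]'; }
python3 - <<'E'
from h import *
d=camera("side");w=camera("scene");cv2.imwrite("pics/2s.png",w);cv2.imwrite("pics/2d.png",d);
d=d[145:220,265:365];w=w[110:210,200:300]
cv2.imwrite("pics/j.png",np.hstack([cv2.resize(w,(400,400),interpolation=cv2.INTER_CUBIC),cv2.copyMakeBorder(cv2.resize(d,(400,300),interpolation=cv2.INTER_CUBIC),0,100,0,0,0)]))
E
```

```text
time: 11.75
ee_pos: [0.532, 0.0515, 0.1055]
tcp_rot: [180.0, 0.1, 162.0]
wrist_force: [-0.5, 0.3, 0.0]
opening: 0.0001
grasp_force: 0.0
time: 12.55
ee_pos: [0.5317, 0.0506, 0.105]
tcp_rot: [180.0, 0.0, 162.1]
wrist_force: [-0.7, 0.7, -0.4]
opening: -0.0
grasp_force: 0.0
```

View pics/j.png

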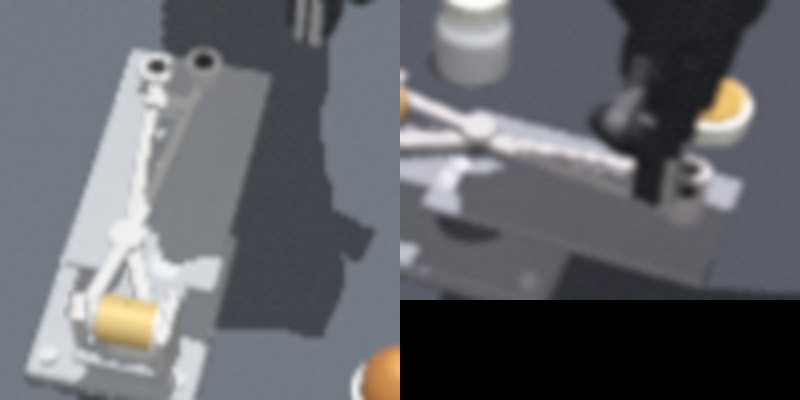

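The movable disc is now locked near the fixed one, at scene crop (203,62). It held by itself.

```bash
python3 - <<'E'
from h import *
print(onz("scene",250.4,125.1,.089))
E
python3 -m jog '[[[0,0,0,0,0],[0,0,0,0,0],[0,0,0,0,0],[0,0,0,0,0],[0,0,0,0,0],[0,0,0,0,0],[0,0,0,0,0],[0,0,0,0,0]]]';python3 -m jog '[[[-0.06,-0.3,0,0,0],[-0.06,-0.3,0,0,0],[-0.06,-0.3,0,0,0],[-0.06,-0.3,0,0,0],[0,0,-0.1,0,0],[0,0,-0.1,0,0],[0,0,0,0,0],[0,0,0,0,0]]]'
```

```text
[ 0.5188706  -0.01102662  0.089     ]
time: 13.45
ee_pos: [0.5317, 0.0507, 0.105]
tcp_rot: [-180.0, 0.0, 162.1]
wrist_force: [-1.0, 0.1, -0.9]
opening: -0.0
grasp_force: 0.0
time: 14.25
ee_pos: [0.5195, -0.009, 0.0947]
tcp_rot: [-180.0, -0.0, 162.1]
wrist_force: [0.0, -0.3, 0.2]
opening: -0.0002
grasp_force: 0.0
```

```bash
{ python3 -m jog '[[[0,0,-0.2,0,0],[0,0,-0.1,0,0],[0,0,-0.1,0,0],[0,0,0,0,0]]]';python3 -m jog '[[[0,0,-0.04,0,0],[0,0,0,0,0]]]';python3 -m jog '[[[0,0,-0.04,0,0],[0,0,0,0,0]]]';python3 -m jog '[[[0,0,-0.04,0,0],[0,0,0,0,0]]]';python3 -m jog '[[[0,0,-0.04,0,0],[0,0,0,0,0]]]'; } | grep -E 'pos|force: \['
```

```text
ee_pos: [0.5191, -0.0091, 0.0739]
wrist_force: [-0.1, -0.5, -0.3]
ee_pos: [0.5197, -0.0093, 0.0729]
wrist_force: [-0.6, -0.3, -0.6]
ee_pos: [0.5196, -0.0093, 0.0709]
wrist_force: [0.1, 0.4, 0.0]
ee_pos: [0.5196, -0.0093, 0.0687]
wrist_force: [0.4, 0.1, 0.1]
ee_pos: [0.5195, -0.0093, 0.0667]
wrist_force: [1.0, -0.0, -0.4]
```

```bash
{ python3 -m jog '[[[0,0,-0.03,0,0],[0,0,0,0,0]]]';python3 -m jog '[[[0,0,-0.03,0,0],[0,0,0,0,0]]]';python3 -m jog '[[[0,0,-0.03,0,0],[0,0,0,0,0]]]';python3 -m jog '[[[0,0,-0.02,0,0],[0,0,0,0,0]]]'; } | grep -E 'pos|force: \['
```

```text
ee_pos: [0.5196, -0.0093, 0.0653]
wrist_force: [-0.6, 0.3, -0.3]
ee_pos: [0.5196, -0.0093, 0.0638]
wrist_force: [-1.2, 0.0, 0.1]
ee_pos: [0.5196, -0.0093, 0.0623]
wrist_force: [-0.5, 0.8, -0.1]
ee_pos: [0.5196, -0.0093, 0.0614]
wrist_force: [-0.0, 0.2, -0.3]
```

```bash
{ python3 -m jog '[[[0,0,-0.02,0,0],[0,0,0,0,0]]]';python3 -m jog '[[[0,0,-0.02,0,0],[0,0,0,0,0]]]';python3 -m jog '[[[0,0,-0.02,0,0],[0,0,0,0,0]]]';python3 -m jog '[[[0,0,-0.02,0,0],[0,0,0,0,0]]]'; } | grep -E 'pos|force: \['
```

```text
ee_pos: [0.5196, -0.0093, 0.0604]
wrist_force: [-1.0, 0.1, 0.0]
ee_pos: [0.5196, -0.0093, 0.0594]
wrist_force: [0.5, 0.3, -0.7]
ee_pos: [0.5196, -0.0093, 0.0587]
wrist_force: [-2.2, -0.6, 3.5]
ee_pos: [0.5195, -0.0092, 0.0577]
wrist_force: [-2.8, 0.4, 4.9]
```

```bash
{ python3 -m jog '[[[0,0,-0.02,0,0],[0,0,0,0,0]]]';python3 -m jog '[[[0,0,-0.02,0,0],[0,0,0,0,0]]]';python3 -m jog '[[[0,0,-0.02,0,0],[0,0,0,0,0]]]'; } | grep -E 'pos|force: \['
```

```text
ee_pos: [0.5201, -0.009, 0.0566]
wrist_force: [-0.2, 1.4, 2.8]
ee_pos: [0.52, -0.0091, 0.0556]
wrist_force: [0.2, 1.6, 3.8]
ee_pos: [0.5198, -0.0092, 0.0545]
wrist_force: [1.3, 3.3, 4.4]
```

```bash
{ python3 -m jog '[[[0,0,-0.02,0,0],[0,0,0,0,0]]]';python3 -m jog '[[[0,0,-0.02,0,0],[0,0,0,0,0]]]'; } | grep -E 'pos|force: \['
python3 - <<'E'
from h import *
d=camera("side")[145:220,265:365];w=camera("scene")[110:160,225:275]
cv2.imwrite("pics/k.png",np.hstack([cv2.convertScaleAbs(cv2.resize(w,(400,400),interpolation=cv2.INTER_CUBIC),alpha=1.6),cv2.copyMakeBorder(cv2.resize(d,(400,300),interpolation=cv2.INTER_CUBIC),0,100,0,0,0)]))
E
```

```text
ee_pos: [0.5197, -0.0092, 0.0536]
wrist_force: [0.3, 2.7, 6.1]
ee_pos: [0.5197, -0.0092, 0.0527]
wrist_force: [-0.8, 2.7, 6.4]
```

View pics/k.png

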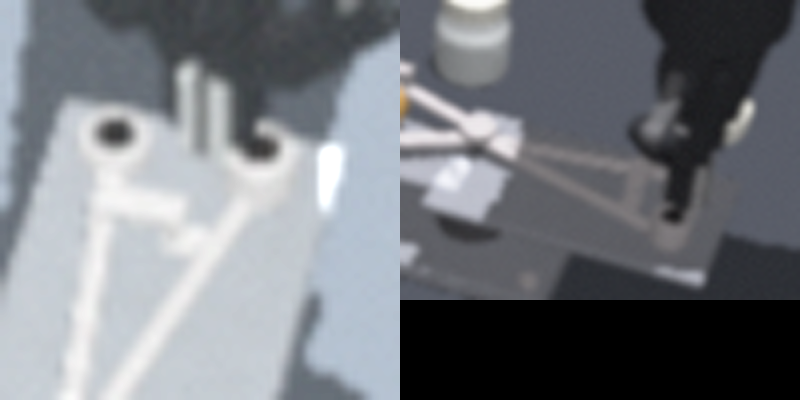

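The picture shows the disc has already sprung out to about its open place (scene px 257.5,128.5), with the finger still on its inner rim. I'll drag outward while still pressing, then lift.

```bash
{ python3 -m jog '[[[0.01,0.04,0,0,0],[0.01,0.04,0,0,0],[0,0,0,0,0]]]';python3 -m jog '[[[0.01,0.04,0,0,0],[0.01,0.04,0,0,0],[0,0,0,0,0]]]';python3 -m jog '[[[0.01,0.04,0,0,0],[0.01,0.04,0,0,0],[0,0,0,0,0]]]'; } | grep -E 'pos|force: \['
```

```text
ee_pos: [0.5207, -0.0059, 0.0528]
wrist_force: [-1.1, -1.6, 7.1]
ee_pos: [0.5215, -0.0024, 0.0527]
wrist_force: [-1.5, -4.9, 7.2]
ee_pos: [0.5225, 0.0016, 0.0527]
wrist_force: [-1.6, -4.0, 7.5]
```

```bash
{ python3 -m jog '[[[0.01,0.04,0,0,0],[0.01,0.04,0,0,0],[0,0,0,0,0]]]'; python3 -m jog '[[[0,0,0.05,0,0],[0,0,0.1,0,0],[0,0,0.3,0,0],[0,0,0.5,0,0],[0,0,0.5,0,0],[-0.5,0,0.5,0,0],[-0.5,0,0,0,0],[0,0,0,0,0]]]';  python3 -m jog '[[[-0.5,0,0,0,0],[-0.5,0,0,0,0],[0,0,0,0,0],[0,0,0,0,0]]]'; } | grep -E 'time|pos|force: \['
python3 - <<'E'
from h import *
s=camera("scene");d=camera("side")
A=cv2.imread("pics/scene.png").astype(int);D=cv2.imread("pics/side.png").astype(int)
# shift of movable disc vs start
for n,i,a,(u,v) in(("scene",s,A,(258,128)),("side",d,D,(332,199))):
    t=a[v-7:v+9,u-7:u+8].astype(np.uint8);w=i[v-15:v+17,u-15:u+16];r=cv2.matchTemplate(w,t,cv2.TM_CCOEFF_NORMED);_,m,_,l=cv2.minMaxLoc(r);print(n,m,l[0]-8,l[1]-8)
cv2.imwrite("pics/l.png",np.hstack([cv2.resize(s[110:210,200:300],(400,400),interpolation=cv2.INTER_CUBIC),cv2.resize(d[130:230,260:360],(400,400),interpolation=cv2.INTER_CUBIC)]))
E
```

```text
time: 19.35
ee_pos: [0.5235, 0.0055, 0.0528]
wrist_force: [-0.7, -5.2, 7.4]
time: 20.15
ee_pos: [0.4722, 0.0068, 0.1519]
wrist_force: [0.3, 0.2, 0.2]
time: 20.55
ee_pos: [0.4242, 0.0067, 0.1503]
wrist_force: [0.2, 0.4, 0.6]
scene 0.734536349773407 0 0
side 0.47109270095825195 0 0
```

View pics/l.png

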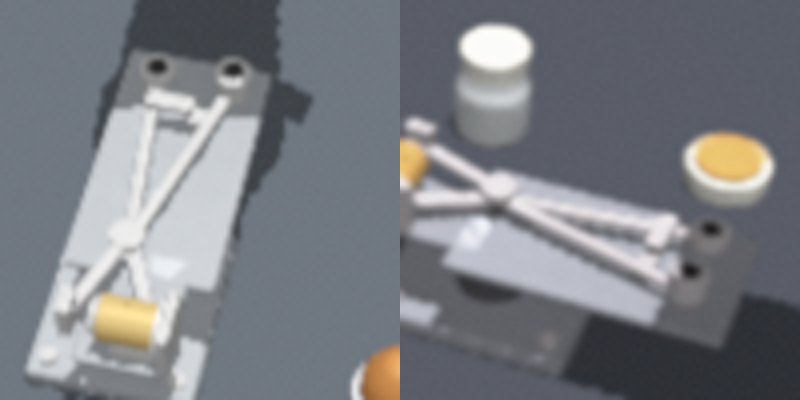

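The clamp is fully open again: the disc matches its start position with zero pixel shift. There is a gap between the jaw and the foot, the bystanders are unmoved, and the robot is clear. Handing in.

```bash
python3 -c "
from h import *
print(ticket.job_done())"
```

```text
the job is handed in; nothing more can be done
None
```

The clamp was locked on its third tooth, left untouched for about 2 s, then released fully open with bystanders unmoved. The wrist sensor showed about 9 N at most, I did not measure the foot's depth directly, and the job is handed in with no verdict returned.

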